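Index the soldering turntable and hold the lantern's last side for tacking

TASK

Turn the soldering turntable a quarter turn so that the bare side of the lantern faces you: lift its spring plunger, swing the head round and let the plunger drop fully home in the next slot. Then take the pane that matches the lantern's other three sides out of the rack, stand it upright on the turntable, centred and flat against the two foam strips of the bare side, and press it on them with a steady push of about 8 N in all, shared about evenly by the two, never squashing the foam flat, so that I can solder its corners. Finish while you are holding it there, still pushing, and leave everything else on the bench where it is.

Things in the scene. Friction and masses are not known exactly. Their poses are not given: they have to be found in the camera images.
- turntable: Fixed base of the indexing turntable: grey round foot, 280 across, 22 high, with a steel index ring on it (outer radius 132, top at 34) that has four open slots 11 wide, at its own +x, +y, -x and -y. Origin: on the head's vertical axis, at the bench top. Its -x side looks to the robot (yaw within 0.35 rad of the world's).
- plate (a point): Centre of the turning head's top, an aluminium plate 198 across, 52 above the bench. On it a wooden former 84 x 84, top at 102, and round that three soldered panes like the loose one, tops at 142, outer faces 58 from the axis, 100 clear between the two beside the bare side. Axes turn with the head: y out of the bare side; at joint 0 they are the base's.
- head (a joint): Turn of the head, rad, counter-clockwise from above positive. 0 at the start: bare side to the base's +y, plunger at the base's -y. At +1.571 the bare side looks to the base's -x (the robot), the plunger is at the base's +x. It turns stiffly (0.15 Nm) with the plunger up; with it down in a slot it is locked, under 0.015 rad of play.
- plunger (a joint): Lift of the plunger, m: 0 home in a slot, 0.010 its pin is out of the slot and rides on the index ring (free to turn), 0.016 end of travel. A spring pushes it down: 4 N when home, 7 N when up, and drops it into a slot when it is let go over one.
- knob_grip (a point): Middle of the plunger's black round knob: 26 across, 24 high (86 to 110 above the bench when home), over a barrel 21 across, near the head's rim, 118 from its axis. It rises with the plunger and goes round with the head; the knob spins freely on its stem, so the hand need not turn with it.
- seat (a point): Point on the plate's top in the middle of the bare side, in the plane of the foam strips' untouched faces, 52 from the head's axis. y points out of the bare side, away from the axis; x runs along it; z up. The pane's inner face belongs here, less 2 mm of foam squeeze, so the pane's origin ends 2 mm further out than this point.
- foam_a: One of two black foam strips on the former's bare side: 14 wide, 42 high (58 to 100 above the bench), 32 to the seat's +x, 10 proud of the wood. It gives 1 mm per 2 N, 6 mm at most (12 N: flat), so both together 1 mm per 4 N. Origin: 7 behind the middle of its outer face; it goes in with the strip.
- foam_b: The other foam strip, the same, 32 to the seat's -x.
- rack: Fixed wooden pane rack, 190 x 120, with three slots at -60, 0 and +60 along its own x, each 10.5 wide; slot floor 12, tops of the slotted rails 40 above the bench. Origin: centre of its underside. A pane stands in each slot, its x along the rack's x.
- pane: The loose fourth side of the lantern: came-framed amber glass, 96 wide (its y), 90 high (z), 8 thick (its x), 0.12 to 0.25 kg, the same both ways round. It stands in one of the rack's slots and is the pane of middle width and height. Origin: centre of its underside. Fingers that reach up to 30 below its top edge clear the former.
- tall_pane: Bystander, to be left alone: narrow tall pane, 60 wide, 120 high, 8 thick (in another slot of the rack).
- low_pane: Bystander, to be left alone: wide low pane, 124 wide, 62 high, 8 thick (in another slot of the rack).
- flux_bottle: Bystander, to be left alone: small clear bottle, 30 across, 75 high, standing between turntable and rack on the robot's side.
- solder_spool: Bystander, to be left alone: spool of solder wire, 60 across, 37 high, standing between turntable and rack on the far side.
- foil_roll: Bystander, to be left alone: flat roll of copper foil tape, 72 across, 8 high.
- flux_brush: Bystander, to be left alone: small brush, 150 long.
- glass_cutter: Bystander, to be left alone: pencil-like glass cutter, 120 long, 15 high.
- running_pliers: Bystander, to be left alone: pliers with black grips, 160 long, 18 high.
- scissors: Bystander, to be left alone: scissors with grey loops, 175 long, 10 high.

How it is judged:
By the outcome, as a careful person would: the job done as asked, in the order asked, and still so for the second after the job is handed in, while the arm keeps its last pose, push and grip.
It also fails if it takes over 67 s, if anything falls off the work surface, if the arm or the gripper's body presses on something with over 40 N, if the wrist force passes 120 N, or if a joint passes its speed limit or range.

ROBOT

A 6-joint arm with a two-finger parallel gripper is mounted at the origin on the work surface. World frame = base frame: x ahead of the robot, y to its left, z up, the work surface at z = 0. Lengths are in m, angles in rad, forces in N, time in s.
With the tool pointing down it reaches from about 0.325 to 0.85 m from the base axis. Payload 4.4 kg.
Tool frame: the origin (TCP) lies midway between the tips of the shut fingers; the grasp point (between the pads) lies 19 mm behind it; z points along the fingers, y is the line along which they close (so a half turn about z gives the same grasp; the last joint's range is limited). The gripper opens to 94 mm and grips with 3 to 60 N. Pads are 16 mm wide; open, the fingers measure 119 mm over their backs; the gripper's body (75 mm by 177 mm) begins 78 mm behind the grasp point.
Start: joints at [1.091, 0.207, 1.542, -0, 1.393, -0.15], TCP at [0.186, 0.544, 0.205] pointing down, gripper open.
Joint ranges: [-2.73, 2.73], [-0.86, 2.22], [0.23, 2.46], [-1.11, 4.25], [0.08, 2.63], [-2.82, 2.82]. Speed limits (rad/s): [2.79, 2.79, 3.14, 3.14, 3.14, 3.14].

INTERFACE

Orientations are given as a 3x3 rotation matrix whose columns are the frame's x, y, z axes.
In Python, from cell import robot gives the robot as it stands. Calls block until the motion is done:
- robot.goto(position, orientation): joint-space move of the TCP to a pose.
- robot.servo_line(position, rot=None, speed=0.15, max_force=None): straight line of the TCP; rot=None keeps the orientation; speed is the mean speed in m/s. With max_force (N) it stops when the force on the tool has changed by that much, and returns True; else False.
- robot.move_joints(angles): joint-space move.
- robot.let_go() and robot.clamp(): open the fingers fully, or close them until they stop; the grip force is fixed at half the most.
- robot.hold(seconds).
- robot.inverse_kinematics(position, orientation): joint angles nearest the present ones, or None.
- robot.observe(): the state.
- robot.grab_frame(name): name is "scene" or "top" or "wrist"; returns a dict with "img" (400x640x3 uint8, blue, green, red), "depth" (400x640 float32, m along the optical axis (not along the pixel's ray), 0 where there is no reading), "fx", "fy", "cx", "cy" (pixels), "distortion" ([k1, k2, p1, p2, k3] as OpenCV has them; the pictures are not rectified), "R" (3x3) and "t" (3): a world point X has camera coordinates R X + t; the wrist camera has in their place "mount" (4x4, takes a point from camera to tool coordinates, whose origin is the TCP and whose axes are the flange's). Camera axes: x right, y down, z forward; pixel columns grow to the right and rows downward; lengths in m; the calibration is good to about 2 mm. A picture is of the moment at which its call begins: read the wrist's pose just before it.
A pose or a line that the arm cannot do raises robot.PlanningError and nothing moves.
- robot.close_job(): hands the job in; it is judged then, once.
The state is a dict: "time_s": time; "joint_positions": joint angles; "joint_vel": joint speeds; "joint_efforts": joint torques, N m; "position": TCP position; "orientation": TCP orientation; "wrist_force": force on the tool from outside, world axes, zero at the start; "moment": the same for the moment, N m; "opening": finger opening in m; "gripper_force": force on a finger pad.
Only numpy, scipy, OpenCV 4.12 (cv2) and the standard library are available. Lean on these libraries where they do the work, as an engineer would, in place of code of your own. Each camera call takes 0.05 s, during which the arm holds its last target. There are 200 camera calls.

## Working session

There is one attempt and no reset: what is moved stays moved. The work goes in short steps, each a Python script; the robot and the scene stay as the last script left them, time stands still between calls to the robot, and variables do not carry over. Pictures are saved under pics/ and viewed, at most 10 in all, crops included, and the job is handed in when it is done.

```bash
ls; mkdir -p pics
cat > h.py <<'E'
import numpy as np, cv2
from cell import robot
def cloud(f):
    h,w=f["depth"].shape
    K=np.array([[f["fx"],0,f["cx"]],[0,f["fy"],f["cy"]],[0,0,1.]])
    uv=np.stack(np.meshgrid(np.arange(w),np.arange(h)),-1).reshape(-1,1,2).astype(np.float32)
    n=cv2.undistortPoints(uv,K,np.array(f["distortion"],float)).reshape(h,w,2)
    d=f["depth"]
    P=np.dstack([n[...,0]*d,n[...,1]*d,d])
    if "R" in f: X=(P-np.array(f["t"]))@np.array(f["R"])
    else:
        M=np.array(f["mount"]);s=f["state"]
        X=(P@M[:3,:3].T+M[:3,3])@np.array(s["orientation"]).T+np.array(s["position"])
    X[d<=0]=np.nan
    return X
def grab(name):
    s=robot.observe(); f=robot.grab_frame(name); f["state"]=s; return f
E
python3 - <<'E'
from h import *
s=robot.observe();print(s)
for n in ("top","scene"):
    f=grab(n); np.save(f"pics/{n}.npy",f,allow_pickle=True); cv2.imwrite(f"pics/{n}0.png",f["img"]); print(n,f["R"],f["t"],f["fx"],f["cx"],f["cy"],f["distortion"])
E
```

```text
pics
{'time_s': 0.0, 'joint_positions': array([ 1.09050056e+00,  2.07411909e-01,  1.54291178e+00,  1.12977679e-05,
        1.39351979e+00, -1.50494772e-01]), 'joint_vel': array([-0.00032817,  0.00072228, -0.00035031, -0.00027617,  0.00117871,
       -0.0008359 ]), 'joint_efforts': array([ 2.10108351e-04, -3.70882094e+01, -2.81417584e+01,  6.99017337e-02,
        3.62493005e-02, -1.60599188e-04]), 'position': array([0.18584829, 0.54329513, 0.20431543]), 'orientation': array([[-9.46105979e-01,  3.23855484e-01, -1.04983414e-03],
       [ 3.23856998e-01,  9.46103948e-01, -1.99101905e-03],
       [ 3.48449792e-04, -2.22371116e-03, -9.99997467e-01]]), 'wrist_force': array([ 0.58626242, -1.01248136,  0.55714797]), 'moment': array([0.01791639, 0.05513298, 0.02033155]), 'gripper_force': 0.0, 'opening': 0.0936768069434637}
top [[-0.01613192 -0.99985387 -0.00565712]
 [-0.98774457  0.01681449 -0.15517066]
 [ 0.15524311  0.00308459 -0.98787148]] [0.00680781 0.5297423  1.10632017] 425.09521828268913 322.57985213905346 204.474692907758 [-0.02514297  0.          0.          0.          0.        ]
scene [[ 0.46727539  0.88404608 -0.01078143]
 [ 0.68005144 -0.36719021 -0.63458757]
 [-0.56496349  0.28919523 -0.77277576]] [-0.25359181 -0.30937904  1.38160113] 389.35395430254647 320.7240395057136 194.9245001630109 [-0.01113724  0.          0.          0.          0.        ]
```

View pics/top0.png

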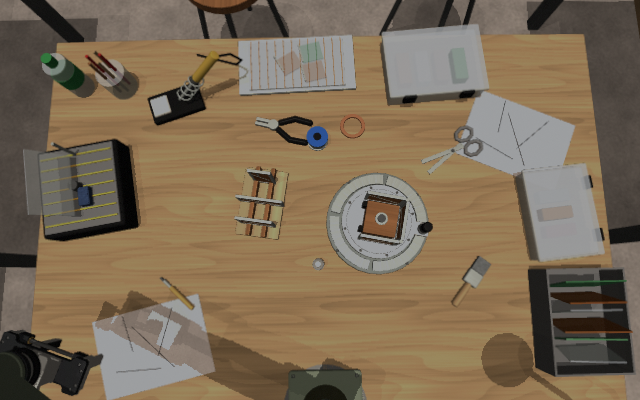

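View pics/scene0.png

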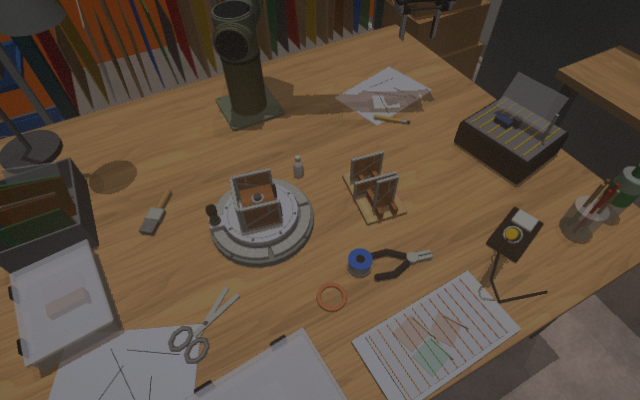

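The top view shows the turntable centred near (378,223) with its knob at (425,227). The rack is around (262,203), with three panes in it. The bottle is at (319,263) and the spool at (317,136). In the scene view the lantern is at (258,200) and the rack at (375,190). Next I'll take rough positions from depth.

Run:
```python
from h import *
f=np.load("pics/top.npy",allow_pickle=True).item(); X=cloud(f)
for n,(u,v) in dict(tt=(378,223),knob=(425,226),rack=(262,203),bottle=(319,263),spool=(317,136)).items(): print(n,X[v,u].round(3))
def pts(u0,u1,v0,v1,z0,z1):
    P=X[v0:v1,u0:u1].reshape(-1,3); return P[(P[:,2]>z0)&(P[:,2]<z1)]
# foot/ring circle
m=((X[...,2]>.016)&(X[...,2]<.042)).astype(np.uint8); m[:,:322]=0;m[:,440:]=0;m[:160]=0;m[290:]=0
c=max(cv2.findContours(m,0,2)[0],key=cv2.contourArea); h=cv2.convexHull(c)[:,0]
P=np.array([X[v,u] for u,v in h]); A=np.c_[2*P[:,:2],np.ones(len(P))]; s=np.linalg.lstsq(A,(P[:,:2]**2).sum(1),rcond=None)[0]
print("tt centre",s[:2],np.sqrt(s[2]+s[0]**2+s[1]**2))
k=pts(410,440,210,240,.095,.125);print("knob",k.mean(0),len(k))
k=pts(340,415,180,255,.13,.15);print("panetops",len(k),cv2.minAreaRect(k[:,:2].astype(np.float32)))
m=((X[...,2]>.045)).astype(np.uint8); m[:,:220]=0;m[:,300:]=0;m[:150]=0;m[250:]=0
for c in cv2.findContours(m,0,2)[0]:
    mm=np.zeros_like(m);cv2.drawContours(mm,[c],-1,1,-1);P=X[mm>0];P=P[P[:,2]>np.nanmax(P[:,2])-.012]
    if len(P)>5: print("pane",len(P),P[:,2].max(),cv2.minAreaRect(P[:,:2].astype(np.float32)))
m=((X[...,2]>.008)&(X[...,2]<.02)).astype(np.uint8); m[:,:225]=0;m[:,300:]=0;m[:150]=0;m[250:]=0
P=X[m>0];print("rackbase",cv2.minAreaRect(P[:,:2].astype(np.float32)))
w=robot.grab_frame("wrist");print(w["mount"],w["fx"])
cv2.imwrite("pics/crop.png",cv2.resize(f["img"][150:280,220:450],None,fx=3.4,fy=3.4,interpolation=2))
```

```text
tt [ 0.47  -0.141  0.108]
knob [ 0.46  -0.259  0.109]
rack [0.54  0.165 0.019]
bottle [0.373 0.01  0.074]
spool [0.723 0.01  0.038]
tt centre [ 0.48189844 -0.14965613] 0.13918538632478983
knob [ 0.45837859 -0.26390669  0.10842811] 92
panetops 446 ((0.48136287927627563, -0.15469500422477722), (0.10618141293525696, 0.11665114760398865), 78.78182983398438)
pane 125 0.10538092837661746 ((0.48424872756004333, 0.17674648761749268), (0.09608864784240723, 0.008117560297250748), 81.12832641601562)
pane 155 0.07849808863410561 ((0.5434589982032776, 0.16795045137405396), (0.12399610131978989, 0.008877956308424473), 80.97055053710938)
pane 84 0.13662948165831537 ((0.6026889681816101, 0.15838074684143066), (0.05984853208065033, 0.00880292896181345), 81.17167663574219)
rackbase ((0.5432097315788269, 0.1669774055480957), (0.12197819352149963, 0.18996980786323547), 81.23030853271484)
[[-7.69357690e-05 -9.68384055e-01 -2.49464057e-01  7.16289271e-02]
 [ 9.99998767e-01 -4.65772449e-04  1.49965868e-03 -1.17252865e-03]
 [-1.56843904e-03 -2.49463634e-01  9.68382897e-01 -1.78437037e-01]
 [ 0.00000000e+00  0.00000000e+00  0.00000000e+00  1.00000000e+00]] 299.0344763396801
```

View pics/crop.png

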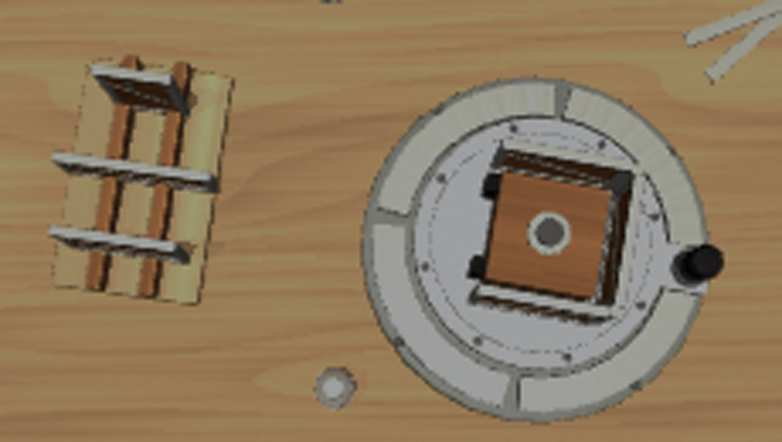

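The crop shows three panes in the rack. The front one, at (120,245), is the 96-wide pane. The bare side with its black foam strips at (490,187) and (478,265) faces +y, and the knob is at (697,265). Next is a wrist view on the way to the knob.

```bash
cat >> h.py <<'E'
def Rt(psi): # tool down, closing dir at world yaw psi
    c,s=np.cos(psi),np.sin(psi); return np.array([[-s,c,0],[c,s,0],[0,0,-1.]])
C0=np.array([.4819,-.1497]); YAW=-.20
def lantern(X):
    near=np.hypot(X[...,0]-C0[0],X[...,1]-C0[1])<.2
    m=(near&(X[...,2]>.016)&(X[...,2]<.042)).astype(np.uint8)
    c=max(cv2.findContours(m,0,2)[0],key=cv2.contourArea); h=cv2.convexHull(c)[:,0]
    P=np.array([X[v,u] for u,v in h if 3<u<636 and 3<v<396]); P=P[P[:,2]<.03]
    for _ in range(3):
        A=np.c_[2*P[:,:2],np.ones(len(P))]; s=np.linalg.lstsq(A,(P[:,:2]**2).sum(1),rcond=None)[0]
        r=np.sqrt(s[2]+s[0]**2+s[1]**2); e=np.hypot(*(P[:,:2]-s[:2]).T)-r
        P=P[abs(e)<=max(.002,np.percentile(abs(e),90))]
    print("foot centre",s[:2],"r",r,len(P))
    d=np.hypot(X[...,0]-s[0],X[...,1]-s[1])
    k=X[(d>.09)&(d<.15)&(X[...,2]>.09)]; k=k[k[:,2]>np.percentile(k[:,2],60)-.005]
    kc,kr=cv2.minEnclosingCircle(k[:,:2].astype(np.float32)); v=np.array(kc)-s[:2]
    print("knob",np.array(kc),"r",kr,"z",np.median(k[:,2]),"mean",k.mean(0)[:2],"dist",np.hypot(*v),"ang",np.arctan2(v[1],v[0]))
    p=X[(d<.1)&(X[...,2]>.135)&(X[...,2]<.15)]
    print("panes",cv2.minAreaRect(p[:,:2].astype(np.float32)),np.median(p[:,2]))
    return s[:2],np.array(kc)
E
python3 - <<'E'
from h import *
d=np.array([np.sin(YAW),-np.cos(YAW)])
robot.goto([*(C0+.06*d),.30],Rt(YAW)); robot.hold(.3)
f=grab("wrist"); np.save("pics/w1.npy",f,allow_pickle=True); cv2.imwrite("pics/w1.png",f["img"])
print(f["state"]["time_s"],f["state"]["position"],f["state"]["wrist_force"])
lantern(cloud(f))
f=np.load("pics/top.npy",allow_pickle=True).item(); print("TOP");lantern(cloud(f))
E
```

```text
3.3 [ 0.47009879 -0.20820523  0.29995922] [ 0.95906446 -0.01527229 -0.29928608]
foot centre [ 0.48390232 -0.15003675] r 0.13871913727202878 54
knob [ 0.46051538 -0.26579386] r 0.01309273298829794 z 0.10835130985101607 mean [ 0.4608615  -0.26454559] dist 0.11809596258079859 ang -1.7701474403779753
panes ((0.48278045654296875, -0.1551179587841034), (0.1054525151848793, 0.11681637167930603), 78.57173919677734) 0.14094007874073675
TOP
foot centre [ 0.48189844 -0.14965613] r 0.13918538632478983 48
knob [ 0.45859343 -0.2652626 ] r 0.012752484530210495 z 0.10928814811348847 mean [ 0.45842186 -0.26479151] dist 0.11793210426346858 ang -1.7697194348830987
panes ((0.48136287927627563, -0.15469500422477722), (0.10618141293525696, 0.11665114760398865), 78.78182983398438) 0.1417187876122992
```

View pics/w1.png

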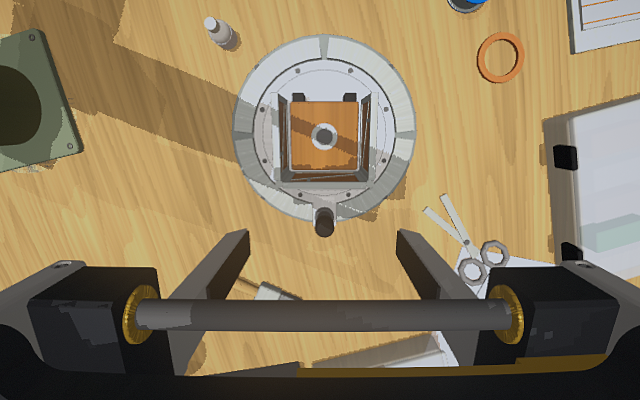

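The wrist view shows the knob at (324,222) and the two foam strips at (298,97) and (350,97). It agrees with the top camera to 2 mm, so I'll grip the knob, lift, swing and release.

Run:
```python
from h import *
C=np.array([.4832,-.1499]); Y=-.1992
def at(q,z): # head angle q
    a=Y-np.pi/2+q; return np.r_[C+.118*np.array([np.cos(a),np.sin(a)]),z]
def st(n):
    s=robot.observe(); print(n,round(s["time_s"],2),s["position"].round(4),s["wrist_force"].round(2),s["moment"].round(2),round(s["opening"],4),round(s["gripper_force"],1),flush=True)
robot.goto(at(0,.135),Rt(Y)); robot.servo_line(at(0,.079),speed=.1); st("down")
robot.clamp(); st("clamp")
robot.servo_line(at(0,.092),speed=.03); st("lift")
N=12
for i in range(1,N+1):
    q=np.pi/2*i/N; robot.servo_line(at(q,.092),Rt(Y+q),speed=.06)
    if i%3==0: st(i)
robot.servo_line(at(np.pi/2,.085),speed=.03); st("lower")
robot.let_go(); robot.hold(.3); st("open")
robot.servo_line(at(np.pi/2,.2),speed=.15); st("up")
robot.goto([C[0]-.03,C[1]-.0,.30],Rt(Y+np.pi/2)) 
robot.hold(.3)
f=grab("wrist"); np.save("pics/w2.npy",f,allow_pickle=True); cv2.imwrite("pics/w2.png",f["img"]); st("view")
lantern(cloud(f)); f=grab("top"); np.save("pics/top2.npy",f,allow_pickle=True)
```

```text
down 4.79 [ 0.4605 -0.2659  0.0798] [-0.01  0.17  0.29] [-0.11  0.1  -0.03] 0.0936 0.0
clamp 5.86 [ 0.46   -0.2656  0.079 ] [ 0.18  0.11 -1.12] [-0.12 -0.02  0.03] 0.0247 30.0
lift 6.44 [ 0.4593 -0.2653  0.0915] [-0.03 -1.48 -7.98] [-0.3   0.08 -0.02] 0.0247 30.0
3 7.67 [ 0.506  -0.2656  0.092 ] [ 1.64 -1.3  -7.39] [-0.2  -0.21  0.02] 0.0251 30.0
6 8.89 [ 0.5486 -0.2481  0.092 ] [ 1.66 -0.99 -7.43] [-0.16 -0.32  0.01] 0.0251 30.0
9 10.12 [ 0.5812 -0.2156  0.092 ] [ 2.12  0.17 -6.76] [-0.04 -0.46 -0.01] 0.0245 30.0
12 11.34 [ 0.5989 -0.1731  0.092 ] [ 2.79  0.92 -7.  ] [ 0.12 -0.54 -0.07] 0.0246 30.0
lower 11.72 [ 0.5989 -0.1734  0.085 ] [ 1.77  0.53 -5.34] [ 0.11 -0.43  0.04] 0.0251 30.0
open 13.17 [ 0.5988 -0.1732  0.085 ] [-0.42 -0.03  0.04] [ 0.1   0.01 -0.  ] 0.0941 0.0
up 14.08 [ 0.5981 -0.1729  0.1988] [-0.35  0.39  0.43] [ 0.01  0.   -0.01] 0.094 0.0
view 15.18 [ 0.4534 -0.1499  0.299 ] [-0.04 -0.04  0.08] [ 0.02 -0.01  0.  ] 0.0937 0.0
foot centre [ 0.4835032  -0.15019971] r 0.13885663914853077 51
knob [ 0.42096925 -0.14448157] r 0.08055676519870758 z 0.4186495800054104 mean [ 0.4132925  -0.19652276] dist 0.06279484026500613 ang 3.0504056017464043
panes ((0.488203763961792, -0.15169179439544678), (0.11634869128465652, 0.10607381910085678), 78.45948791503906) 0.14094659027799677
```

View pics/w2.png

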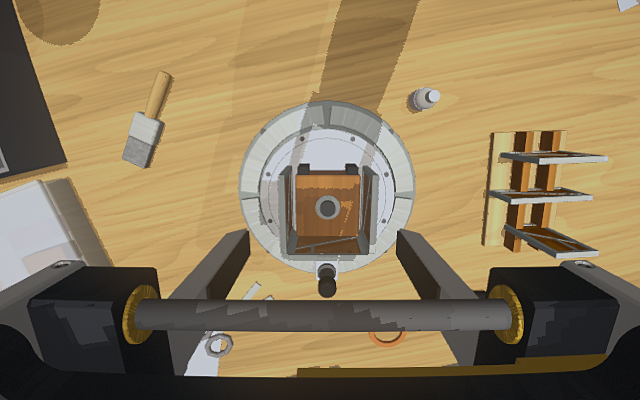

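The wrist view shows the bare side, foam at (303,168) and (350,168), now facing the robot, with the knob at (326,280). I'll check the knob height, then view the rack from closer.

```bash
sed -i 's/&(X\[...,2\]>.09)\]; k=/\&(X[...,2]>.09)\&(X[...,2]<.14)]; k=/' h.py
python3 - <<'E'
from h import *
for n in ("w2","top2"):
    print(n); lantern(cloud(np.load(f"pics/{n}.npy",allow_pickle=True).item()))
X=cloud(np.load("pics/w2.npy",allow_pickle=True).item())
# foam/bare side in base frame of the table
C=np.array([.4833,-.1500]);Y=-.1992
robot.goto([.452,.17,.27],Rt(-.154)); robot.hold(.3)
f=grab("wrist"); np.save("pics/w3.npy",f,allow_pickle=True); cv2.imwrite("pics/w3.png",f["img"]); X=cloud(f)
print(f["state"]["time_s"],f["state"]["position"])
m=((X[...,2]>.045)&(X[...,2]<.15)&(X[...,0]>.4)&(X[...,0]<.66)&(abs(X[...,1]-.17)<.09)).astype(np.uint8)
for c in cv2.findContours(m,0,2)[0]:
    mm=np.zeros_like(m);cv2.drawContours(mm,[c],-1,1,-1);P=X[(mm>0)&(m>0)]
    if len(P)<50: continue
    P=P[P[:,2]>np.percentile(P[:,2],98)-.008]; print("pane",len(P),np.median(P[:,2]),cv2.minAreaRect(P[:,:2].astype(np.float32)),P.mean(0)[:2])
E
```

```text
w2
foot centre [ 0.4835032  -0.15019971] r 0.13885663914853077 51
knob [ 0.59903771 -0.17433405] r 0.013120540417730808 z 0.10882058193041522 mean [ 0.59733732 -0.1740299 ] dist 0.11802834038629526 ang -0.20593159184715978
panes ((0.488203763961792, -0.15169179439544678), (0.11634869128465652, 0.10607381910085678), 78.45948791503906) 0.14094659027799677
top2
foot centre [ 0.48209629 -0.14933536] r 0.13890231953134308 21
knob [ 0.59713459 -0.17340752] r 0.01327235996723175 z 0.10868200668345473 mean [ 0.5974788  -0.17136539] dist 0.11752990861681756 ang -0.2062770875137562
panes ((0.48688071966171265, -0.15109102427959442), (0.11579887568950653, 0.10520195215940475), 77.8938980102539) 0.141085289824179
17.4333 [0.45212534 0.1697392  0.2700063 ]
pane 509 0.1307395279996385 ((0.6041014790534973, 0.1580895632505417), (0.05950310826301575, 0.009060231037437916), 80.80672454833984) [0.60319589 0.15862561]
pane 571 0.10092217475130541 ((0.4853004217147827, 0.17633849382400513), (0.0954224169254303, 0.008177689276635647), 81.23888397216797) [0.48543103 0.17839598]
pane 691 0.07286175366253478 ((0.5447303056716919, 0.16724488139152527), (0.12240900844335556, 0.008515320718288422), 81.08261108398438) [0.54464537 0.16999614]
```

View pics/w3.png

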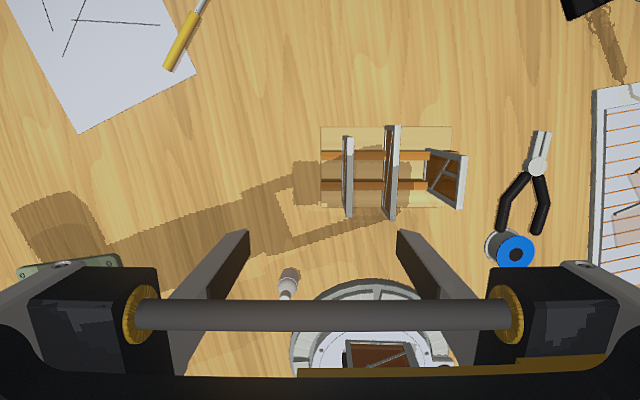

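The front pane's top edge is at (349,178) px, which puts its centre at (0.485,0.1765). The middle pane is at (392,170). The knob is home at 0.1088 high and the head yaw is about -0.204. Next I'll grasp the pane, carry it over and lower it in front of the bare side.

```bash
cat >> h.py <<'E'
def st(n,k=1):
    S=[]
    for i in range(k):
        if i: robot.hold(.03)
        S.append(robot.observe())
    s=S[-1]; F=np.mean([a["wrist_force"] for a in S],0); M=np.mean([a["moment"] for a in S],0)
    print(n,round(s["time_s"],2),s["position"].round(4),F.round(2),M.round(3),round(s["opening"],4),round(s["gripper_force"],1),flush=True); return F,M
E
python3 - <<'E'
from h import *
P=np.array([.4851,.1765]); C=np.array([.4830,-.1500]); Y=-.204
robot.servo_line([*P,.14],Rt(-.154)); robot.servo_line([*P,.0785],speed=.08); st("down")
robot.clamp(); st("clamp",3)
robot.servo_line([*P,.13],speed=.08); st("lift",3)
robot.servo_line([*P,.26],speed=.2)
u=np.array([-np.cos(Y),-np.sin(Y)])
robot.goto([*(C+.085*u),.25],Rt(Y))
robot.servo_line([*(C+.072*u),.135],speed=.1); robot.hold(.3); st("pre",6)
f=grab("wrist"); np.save("pics/w4.npy",f,allow_pickle=True); cv2.imwrite("pics/w4.png",f["img"])
f=grab("scene"); np.save("pics/s4.npy",f,allow_pickle=True); cv2.imwrite("pics/s4.png",cv2.resize(f["img"][120:280,150:420],None,fx=2.9,fy=2.9,interpolation=2))
E
```

```text
down 19.44 [0.4856 0.1766 0.0789] [-0.06  0.89  0.07] [-0.055  0.124  0.025] 0.0942 0.0
clamp 20.78 [0.4851 0.1765 0.0785] [-0.12 -0.73  0.02] [-0.025  0.023  0.019] 0.0077 30.0
lift 21.64 [0.4844 0.1763 0.1292] [ 0.13  0.45 -2.43] [-0.058  0.077 -0.005] 0.0076 30.0
pre 25.43 [ 0.4125 -0.1354  0.1351] [-0.31 -0.01 -2.27] [-0.049  0.067  0.005] 0.0078 30.0
```

View pics/w4.png

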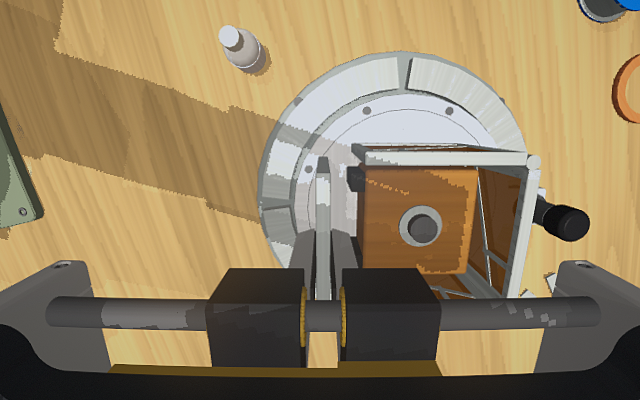

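View pics/s4.png

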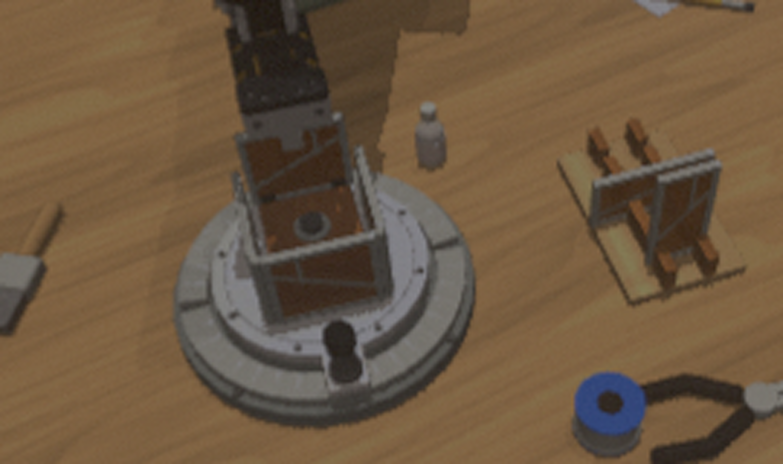

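The wrist view shows the held pane's end at (322,158), standing in front of the foam strip at (355,178). In the scene view the pane is upright in the gripper and the other two panes are still in the rack. I'll check lateral centring and yaw numerically.

Run:
```python
from h import *
C=np.array([.4830,-.1500]); Y=-.204
c,s=np.cos(Y),np.sin(Y); 
def loc(n):
    X=cloud(np.load(f"pics/{n}.npy",allow_pickle=True).item()); d=X[...,:2]-C
    return np.dstack([d[...,0]*c+d[...,1]*s,-d[...,0]*s+d[...,1]*c,X[...,2]])
L=loc("w4")
def sel(L,x0,x1,y0,y1,z0,z1):
    return L[(L[...,0]>x0)&(L[...,0]<x1)&(L[...,1]>y0)&(L[...,1]<y1)&(L[...,2]>z0)&(L[...,2]<z1)]
p=sel(L,-.09,-.055,.012,.07,.152,.167); print("held top",len(p),p.mean(0),"x",np.percentile(p[:,0],[2,98]),"ymax",np.percentile(p[:,1],[99,100]),"slope",np.polyfit(p[:,1],p[:,0],1)[0])
for n in ("w4","w2"):
    L=loc(n)
    for y0,y1 in((.045,.07),(-.07,-.045)):
        q=sel(L,-.06,.03,y0,y1,.135,.148)
        if len(q)>20: print(n,"side",len(q),"y",np.percentile(q[:,1],[2,98]),"x",np.percentile(q[:,0],[2]),"slope",np.polyfit(q[:,0],q[:,1],1)[0])
    q=sel(L,.04,.07,-.04,.04,.135,.148)
    if len(q)>20: print(n,"back x",np.percentile(q[:,0],[2,98]),"slope",np.polyfit(q[:,1],q[:,0],1)[0])
    for y in(.032,-.032):
        q=sel(L,-.06,-.042,y-.006,y+.006,.094,.104)
        if len(q)>3: print(n,"foam",y,len(q),np.percentile(q[:,0],[1,5,50]),)
    k=sel(L,.1,.14,-.03,.03,.1,.12); print("knob",k.mean(0))
```

```text
held top 936 [-0.07172352  0.03080492  0.15761997] x [-0.07558906 -0.06807144] ymax [0.04761231 0.04772133] slope -0.009095488019111088
w4 side 1960 y [0.04951507 0.05749773] x [-0.04650067] slope -0.0035144898050015146
w4 back x [0.05014496 0.05831196] slope 0.0014404941445634587
w4 foam 0.032 224 [-0.05147641 -0.05139282 -0.04686987]
w4 foam -0.032 56 [-0.0462883  -0.04559145 -0.04375562]
knob [0.1150121  0.0013139  0.10736582]
w2 side 493 y [0.04928737 0.05712493] x [-0.04716632] slope 0.0026486634662074857
w2 side 472 y [-0.05852599 -0.0506172 ] x [-0.04668977] slope 0.0026227563037287955
w2 back x [0.05011249 0.05799627] slope -0.003137361154389292
w2 foam 0.032 71 [-0.05171614 -0.05155231 -0.04703544]
w2 foam -0.032 79 [-0.05153647 -0.05141862 -0.04763903]
knob [ 0.11605748 -0.0004188   0.10788732]
```

Centring is within 0.5 mm. Next I'll lower to the plate, then push gradually, using the force and the moment about z to trim the yaw.

```bash
cat >> h.py <<'E'
Ct=np.array([.4830,-.1500]); YH=-.204
u=np.array([-np.cos(YH),-np.sin(YH)])
def pose(r,z,lat=0): return np.r_[Ct+r*u+lat*np.array([-np.sin(YH),np.cos(YH)]),z]
E
python3 - <<'E'
from h import *
robot.servo_line(pose(.062,.123),speed=.05); robot.hold(.3); F0,M0=st("free",10)
hit=robot.servo_line(pose(.062,.1155),speed=.008,max_force=2.0); print(hit)
z=robot.observe()["position"][2]; F,M=st("touch",6)
np.save("base.npy",[F0,M0])
for r in (.058,.056,.055):
    robot.servo_line(pose(r,z),speed=.01); robot.hold(.2); F,M=st(r,10); d=F-F0
    print("  push",round(float(d[:2]@u),2),"lat",round(float(d[:2]@[-np.sin(YH),np.cos(YH)]),2),"dz",round(d[2],2),"Mz",round(M[2]-M0[2],3))
    if d[:2]@u>6: break
E
```

```text
free 26.59 [ 0.4223 -0.1374  0.1231] [ 0.3   0.   -2.19] [-0.053  0.078 -0.   ] 0.0074 30.0
True
touch 27.38 [ 0.4223 -0.1374  0.1185] [ 0.47 -0.11  5.32] [-0.083  0.047 -0.009] 0.0078 30.0
0.058 28.59 [ 0.4244 -0.1378  0.1185] [-3.96  0.77  5.95] [ 0.091  1.189 -0.014] 0.0081 30.0
  push 4.33 lat -0.11 dz 8.14 Mz -0.014
0.056 29.44 [ 0.4264 -0.1382  0.1185] [-4.34  0.76  6.42] [ 0.097  1.172 -0.014] 0.0078 30.0
  push 4.71 lat -0.2 dz 8.61 Mz -0.014
0.055 30.19 [ 0.4273 -0.1384  0.1185] [-4.22  0.78  6.17] [ 0.108  1.194 -0.014] 0.008 30.0
  push 4.59 lat -0.16 dz 8.36 Mz -0.014
```

The steady 4.5 N is plate friction, because I'm pressing down with 8 N. I'll lift off, set the pane down lightly, then push.

```bash
cat >> h.py <<'E'
def rd(n,F0,M0,k=8):
    robot.hold(.15); F,M=st(n,k); d=F-F0; p=robot.observe()["position"][:2]-Ct
    print("   r",round(float(p@u),4),"push",round(float(d[:2]@u),2),"lat",round(float(d[:2]@[-np.sin(YH),np.cos(YH)]),2),"dz",round(d[2],2),"dM",(M-M0).round(3)); return d,M-M0
E
python3 - <<'E'
from h import *
robot.servo_line(pose(.060,.122),speed=.02); robot.hold(.4); F0,M0=st("free",12); np.save("base.npy",[F0,M0])
for z in np.arange(.1195,.116,-.0003):
    robot.servo_line(pose(.060,z),speed=.01); d,_=rd(round(z,4),F0,M0,4)
    if d[2]>1: break
np.save("z.npy",z)
for r in (.058,.056):
    robot.servo_line(pose(r,z),speed=.01); d,_=rd(r,F0,M0)
    if d[:2]@u>5: break
E
```

```text
free 31.42 [ 0.4243 -0.1378  0.122 ] [-0.    0.21 -2.05] [-0.084  0.077  0.003] 0.0075 30.0
0.1195 32.07 [ 0.4243 -0.1379  0.1196] [ 0.04  0.11 -1.97] [-0.08   0.086 -0.037] 0.008 30.0
   r 0.06 push -0.07 lat -0.09 dz 0.08 dM [ 0.005  0.009 -0.04 ]
0.1192 32.57 [ 0.4243 -0.1379  0.1192] [ 0.03 -0.12 -2.57] [-0.056  0.067 -0.009] 0.0078 30.0
   r 0.06 push -0.1 lat -0.31 dz -0.52 dM [ 0.029 -0.01  -0.012]
0.1189 33.07 [ 0.4242 -0.1378  0.1189] [-0.3   0.27 -2.43] [-0.08   0.091  0.008] 0.0079 30.0
   r 0.06 push 0.3 lat 0.0 dz -0.38 dM [0.004 0.014 0.005]
0.1186 33.57 [ 0.4243 -0.1379  0.1186] [ 0.62 -0.15 -1.82] [-0.047  0.081 -0.003] 0.008 30.0
   r 0.06 push -0.68 lat -0.22 dz 0.23 dM [ 0.037  0.004 -0.006]
0.1183 34.07 [ 0.4244 -0.1379  0.1185] [-0.04  0.5  -0.28] [ 0.02   0.174 -0.023] 0.0081 30.0
   r 0.0599 push 0.1 lat 0.28 dz 1.77 dM [ 0.104  0.097 -0.027]
0.058 34.8 [ 0.4262 -0.1384  0.1185] [-2.46  0.39  3.35] [ 0.024  0.704 -0.013] 0.0075 30.0
   r 0.058 push 2.44 lat -0.32 dz 5.4 dM [ 0.108  0.627 -0.017]
0.056 35.53 [ 0.4277 -0.1386  0.1185] [-4.16  0.78  5.86] [ 0.078  1.099 -0.011] 0.0076 30.0
   r 0.0565 push 4.19 lat -0.28 dz 7.91 dM [ 0.163  1.022 -0.015]
```

Plate friction still drags on the pane. I'll hold it 0.5 mm above the plate, press onto the foam, then lower it to stand.

Run:
```python
from h import *
robot.servo_line(pose(.060,.122),speed=.03); robot.hold(.3); F0,M0=st("free",12); np.save("base.npy",[F0,M0])
robot.servo_line(pose(.060,.1192),speed=.02)
for r in (.0565,.055,.0543,.0538,.0534,.053,.0526):
    robot.servo_line(pose(r,.1192),speed=.01); d,m=rd(r,F0,M0,6)
    if d[:2]@u>7.3 or d[2]>3: break
O=robot.observe()["orientation"]; print(O.round(4))
```

```text
free 36.53 [ 0.4242 -0.1379  0.122 ] [ 0.16  0.05 -2.36] [-0.072  0.072  0.001] 0.0075 30.0
0.0565 37.64 [ 0.4277 -0.1386  0.1192] [ 0.17 -0.08 -2.42] [-0.112  0.058  0.003] 0.0079 30.0
   r 0.0565 push -0.03 lat -0.12 dz -0.06 dM [-0.04  -0.014  0.001]
0.055 38.26 [ 0.4289 -0.1388  0.1191] [-1.37  0.11 -2.36] [0.02  0.299 0.019] 0.0077 30.0
   r 0.0552 push 1.51 lat -0.25 dz 0.0 dM [0.091 0.227 0.017]
0.0543 38.83 [ 0.4295 -0.1389  0.1191] [-2.68  0.43 -1.18] [0.085 0.719 0.028] 0.0077 30.0
   r 0.0547 push 2.86 lat -0.21 dz 1.18 dM [0.157 0.647 0.027]
0.0538 39.39 [ 0.43  -0.139  0.119] [-4.81  1.08 -0.36] [0.138 1.114 0.01 ] 0.0078 30.0
   r 0.0542 push 5.07 lat 0.01 dz 2.0 dM [0.21  1.042 0.009]
0.0534 39.96 [ 0.4302 -0.139   0.1191] [-5.83  1.26  0.69] [0.159 1.284 0.037] 0.0074 30.0
   r 0.054 push 6.11 lat -0.02 dz 3.05 dM [0.23  1.212 0.036]
[[ 0.2025  0.9793 -0.0041]
 [ 0.9793 -0.2025  0.002 ]
 [ 0.0011 -0.0044 -1.    ]]
```

```bash
cat >> h.py <<'E'
def Rc(dy=0,tilt=0):
    # dy: yaw about z; tilt>0 swings the lower edge toward the lantern (axis = tool-x horizontal line)
    l=np.array([-np.sin(YH),np.cos(YH),0])
    return cv2.Rodrigues(-tilt*l)[0]@Rt(YH+dy)
E
python3 - <<'E'
from h import *
F0,M0=np.load("base.npy")
print(Rc(0,.01)[:,2].round(4))
rd("now",F0,M0,20)
robot.servo_line(pose(.0534,.1190),Rc(0,.006),speed=.01); rd("tilt, z-.2",F0,M0,8)
f=grab("scene"); cv2.imwrite("pics/s5.png",cv2.resize(f["img"][150:270,190:340],None,fx=5,fy=5,interpolation=2))
f=grab("wrist"); np.save("pics/w5.npy",f,allow_pickle=True)
X=cloud(f); d=X[...,:2]-Ct; a=-(d@u); l=d@np.array([-np.sin(YH),np.cos(YH)])
m=(a<-.04)&(a>-.075)&(l>.012)&(l<.07)&(X[...,2]>.134)&(X[...,2]<.15); print("held yaw slope",np.polyfit(l[m],a[m],1)[0],"x",np.percentile(a[m],[2,98]),"ymax",l[m].max(),"z",np.median(X[...,2][m]),m.sum())
m=(a>.04)&(a<.07)&(abs(l)<.045)&(X[...,2]>.135)&(X[...,2]<.148); print("back slope",np.polyfit(l[m],a[m],1)[0],m.sum())
m=(a>-.04)&(a<.04)&(l>.045)&(l<.065)&(X[...,2]>.135)&(X[...,2]<.148); print("side",np.percentile(l[m],[2,98]),-np.polyfit(a[m],l[m],1)[0])
E
```

```text
[ 0.0098 -0.002  -1.    ]
now 40.74 [ 0.4302 -0.139   0.1191] [-5.64  1.16  0.41] [0.17  1.275 0.015] 0.0077 30.0
   r 0.054 push 5.91 lat -0.09 dz 2.77 dM [0.242 1.204 0.014]
tilt, z-.2 41.38 [ 0.43   -0.1389  0.1187] [-5.62  1.26 -0.22] [0.186 1.354 0.031] 0.0079 30.0
   r 0.0542 push 5.9 lat 0.02 dz 2.14 dM [0.258 1.283 0.029]
held yaw slope 0.21041558340993058 x [-0.05788126 -0.04066358] ymax 0.05746916652062569 z 0.14126139054347994 1177
back slope -0.0030119265283810133 2288
side [0.04963384 0.05746493] 0.004774288070783068
```

View pics/s5.png

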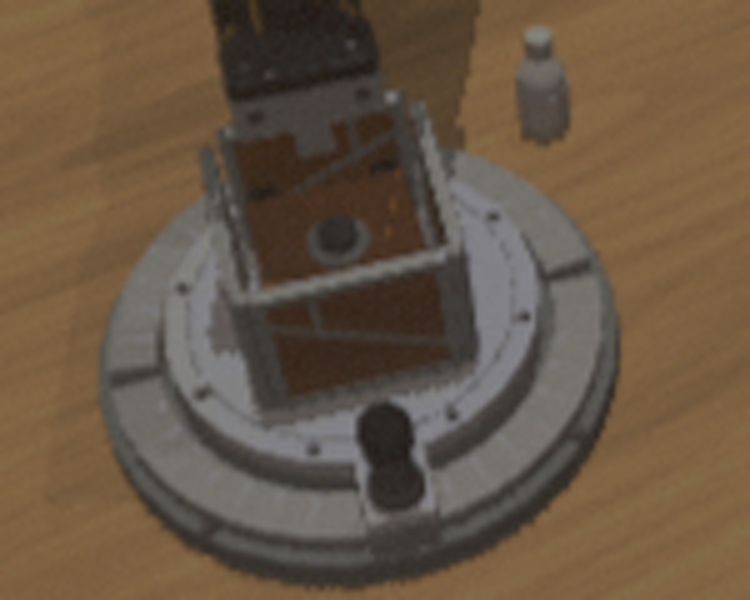

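The scene crop shows the pane standing upright in the bare side, its top edge level with the side panes and its ends at (222,133) and (395,97). The knob is home at (390,430). Next I'll lower it onto the plate, trim the yaw and bring the push to 8 N.

Run:
```python
from h import *
F0,M0=np.load("base.npy")
f=np.load("pics/w5.npy",allow_pickle=True).item()
X=cloud(f); d=X[...,:2]-Ct; a=-(d@u); l=d@np.array([-np.sin(YH),np.cos(YH)])
m=(a<-.048)&(a>-.07)&(l>.012)&(l<.0485)&(X[...,2]>.134)&(X[...,2]<.15); print("held slope",np.polyfit(l[m],a[m],1)[0],"x",np.percentile(a[m],[2,98]),m.sum())
R=Rc(.003,.007); r=.0532
for z in (.1186,.1183,.1181):
    robot.servo_line(pose(r,z),R,speed=.01); d,m=rd(z,F0,M0,8)
    if d[2]>4.5: break
for _ in range(5):
    e=8-float(d[:2]@u)
    if abs(e)<.35: break
    r-=np.clip(e/6,-.4,.4)*1e-3
    robot.servo_line(pose(r,z),R,speed=.01); d,m=rd("r%.4f"%r,F0,M0,12)
print(robot.observe()["orientation"][:,2]); np.save("cmd.npy",[r,z])
```

```text
held slope -0.01008873234789266 x [-0.0579033 -0.0503719] 944
0.1186 42.11 [ 0.4302 -0.139   0.1185] [-5.76  1.04  1.03] [0.22  1.437 0.003] 0.0079 30.0
   r 0.0539 push 6.0 lat -0.23 dz 3.39 dM [2.920e-01 1.365e+00 1.000e-03]
0.1183 42.74 [ 0.4302 -0.1389  0.1185] [-6.11  1.5   2.64] [ 0.285  1.596 -0.008] 0.0079 30.0
   r 0.0539 push 6.44 lat 0.15 dz 5.0 dM [ 0.357  1.524 -0.009]
r0.0529 43.51 [ 0.4302 -0.1389  0.1185] [-7.09  1.72  2.91] [ 0.295  1.678 -0.017] 0.0077 30.0
   r 0.0539 push 7.44 lat 0.17 dz 5.27 dM [ 0.367  1.606 -0.018]
r0.0528 44.27 [ 0.4303 -0.139   0.1185] [-6.82  1.7   3.76] [ 0.328  1.735 -0.009] 0.0077 30.0
   r 0.0539 push 7.17 lat 0.2 dz 6.12 dM [ 0.399  1.664 -0.01 ]
r0.0527 45.04 [ 0.4303 -0.139   0.1185] [-7.34  1.84  3.64] [ 0.322  1.767 -0.007] 0.0075 30.0
   r 0.0538 push 7.71 lat 0.24 dz 6.0 dM [ 0.393  1.695 -0.009]
[ 4.15590389e-03 -6.67629890e-04 -9.99991141e-01]
```

The pane bottom is sticking on the plate. I'll lift slightly to free it, set 8 N on the foam alone, then ease down to a light touch.

Run:
```python
from h import *
F0,M0=np.load("base.npy"); R=Rc(.001,.007); r=.0527; z=.1189
for _ in range(4):
    robot.servo_line(pose(r,z),R,speed=.01); d,m=rd("r%.4f"%r,F0,M0,12)
    e=8-float(d[:2]@u)
    if abs(e)<.35: break
    r-=np.clip(e/4.5,-.5,.5)*1e-3
dz0=d[2]
for z in (.1187,.1186,.1185,.1184):
    robot.servo_line(pose(r,z),R,speed=.01); d,m=rd("z%.4f"%z,F0,M0,8)
    if d[2]-dz0>1.2: break
print(robot.observe()["orientation"][:,2]); np.save("cmd.npy",[r,z])
```

```text
r0.0527 45.81 [ 0.4302 -0.1389  0.1185] [-6.44  1.17  0.59] [0.195 1.551 0.007] 0.0078 30.0
   r 0.054 push 6.7 lat -0.24 dz 2.95 dM [0.267 1.479 0.006]
r0.0524 46.58 [ 0.4303 -0.139   0.1185] [-6.82  0.94  0.79] [0.197 1.604 0.019] 0.0077 30.0
   r 0.0538 push 7.02 lat -0.54 dz 3.15 dM [0.269 1.532 0.017]
r0.0522 47.34 [ 0.4304 -0.139   0.1184] [-7.    1.26  1.01] [0.225 1.674 0.01 ] 0.008 30.0
   r 0.0537 push 7.26 lat -0.26 dz 3.37 dM [0.296 1.602 0.008]
r0.0520 48.11 [ 0.4305 -0.139   0.1185] [-7.24  1.48  1.43] [0.239 1.74  0.005] 0.0079 30.0
   r 0.0537 push 7.54 lat -0.09 dz 3.79 dM [0.31  1.668 0.003]
z0.1187 48.74 [ 0.4306 -0.139   0.1185] [-7.96  1.69  2.64] [0.263 1.862 0.027] 0.0076 30.0
   r 0.0536 push 8.29 lat -0.04 dz 5.0 dM [0.335 1.79  0.025]
[ 2.99864251e-03 -3.85083956e-04 -9.99995430e-01]
```

Run:
```python
from h import *
F0,M0=np.load("base.npy"); R=Rc(.002,.006)
for r,z in ((.0520,.1192),(.0517,.1192)):
    robot.servo_line(pose(r,z),R,speed=.01); d,m=rd("r%.4f z%.4f"%(r,z),F0,M0,14)
print(robot.observe()["orientation"][:,2])
f=grab("wrist"); np.save("pics/w6.npy",f,allow_pickle=True)
X=cloud(f); d=X[...,:2]-Ct; a=-(d@u); l=d@np.array([-np.sin(YH),np.cos(YH)]); Z=X[...,2]
m=(a<-.048)&(a>-.07)&(l>.012)&(l<.0485)&(Z>.134)&(Z<.15); print("held slope",np.polyfit(l[m],a[m],1)[0],"x",np.percentile(a[m],[2,98]),"l",np.percentile(l[m],99.5),"z",np.median(Z[m]))
m=(a>-.04)&(a<.04)&(l>.045)&(l<.065)&(Z>.135)&(Z<.148); print("side",np.percentile(l[m],[2,98]),np.polyfit(a[m],l[m],1)[0],"z",np.median(Z[m]))
k=X[(a>.1)&(a<.14)&(abs(l)<.03)&(Z>.1)&(Z<.12)]; print("knob z",np.percentile(k[:,2],90))
```

```text
r0.0520 z0.1192 49.58 [ 0.4304 -0.139   0.1185] [-6.89  1.12 -0.24] [ 0.166  1.629 -0.002] 0.0077 30.0
   r 0.0537 push 7.12 lat -0.38 dz 2.12 dM [ 0.238  1.558 -0.004]
r0.0517 z0.1192 50.41 [ 0.4305 -0.139   0.1185] [-7.38  1.02  0.29] [0.176 1.707 0.002] 0.0075 30.0
   r 0.0536 push 7.59 lat -0.57 dz 2.65 dM [0.247 1.635 0.   ]
[ 1.59761282e-03 -5.84767073e-05 -9.99998722e-01]
held slope -0.009624821049262202 x [-0.0573578  -0.04980531] l 0.047732527783468995 z 0.14104591120898718
side [0.04984844 0.05746565] -0.0028391444722187394 z 0.14105846062410948
knob z 0.1095903791321116
```

The pane top is level with its neighbours, the moment about z is about 0 so the two strips share the push evenly, and the knob is home. One small nudge to 8 N, then I'll hand in.

Run:
```python
from h import *
F0,M0=np.load("base.npy")
robot.servo_line(pose(.0515,.1192),Rc(.002,.006),speed=.01); robot.hold(.5); rd("final",F0,M0,15)
print(robot.close_job())
```

```text
final 51.83 [ 0.4306 -0.139   0.1185] [-7.42  0.86  0.29] [0.178 1.755 0.016] 0.0077 30.0
   r 0.0535 push 7.59 lat -0.74 dz 2.65 dM [0.25  1.684 0.015]
the job is handed in; nothing more can be done
None
```

I turned the head a quarter turn and the plunger is home. The matching pane stands on the turntable, held against both foam strips with a measured push of about 7.6 N, shared about evenly; light friction where it touches the plate may take a little of that. I handed the job in at about 52 s.

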